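# Take the blue slide rack off its draining hook

## Task

Three slide-staining racks hang draining on the hooks of the stand. Lift the blue one up and off its hook and set it down gently in the steel tray, standing upright on the tray's floor, and let go. Keep it upright all the way so that no slide falls out, and leave the white and the yellow rack hanging where they are.

Things in the scene. Friction and masses are not known exactly. Their poses are not given: they have to be found in the camera images.
- blue_rack_grip (a point): blue plastic slide rack to move, 152 mm tall, 0.11-0.22 kg: holder 50 (x) by 84 (y) by 34 mm high at the bottom; arch handle over it, 84 mm wide in y, crossbar 12 mm thick with its underside 90 mm above the rack's base; on the crossbar's middle an upright grip block 14 (x) by 24 (y) by 50 mm tall. Point: on the block's axis, 130 mm above the rack's base, 22 mm below the block's top. z up
- tray_in (a point): open steel tray fixed on the bench, 160 (its x) by 180 mm (its y) outside, 20 mm high, walls and floor 4 mm thick. Point: centre of its inner floor, 4 mm above the bench. z up
- white_rack_grip (a point): white rack, same shape, point and axes as the blue one; stays hanging. Each rack's crossbar lies on a flat steel hook (12 mm wide, 6 thick) that runs along the rack's x from a rail on its +x side and ends about 27 mm to its -x side, roughly facing the robot, in a tip turned up 14 mm. A rack is free once raised 14 mm (at most 50, where the hook meets the holder) and drawn 90 mm to its -x
- yellow_rack_grip (a point): yellow rack, same shape, point and axes as the blue one; stays hanging. Any rack may be on any of the three hooks, which are 125 mm apart along y on one fixed stand 430 mm wide in y, all pointing the same way. Above the bench: tops of the stand's rail and of the hooks 180 mm, their tips 194 mm, bases of the hanging racks 90 mm
There are look-alikes about, which are no part of the job. Of the things that look like the part that bears blue_rack_grip, the smaller one is meant. There is more than one size of the part that bears tray_in; the job needs the smaller.

How it is judged:
By the outcome, as a careful person would: the job done as asked, in the order asked, and still so for the second after the job is handed in, with the robot touching nothing.
It also fails if it takes over 38 s, if anything falls off the work surface, if the arm or the gripper's body presses on something with over 40 N, if the wrist force passes 120 N, or if a joint passes its speed limit or range.

## Robot

A 7-joint arm with a two-finger parallel gripper is mounted at the origin on the work surface. World frame = base frame: x ahead of the robot, y to its left, z up, the work surface at z = 0. Lengths are in m, angles in rad, forces in N, time in s.
With the tool pointing down it reaches from about 0.4 to 0.85 m from the base axis. Payload 10.4 kg.
Tool frame: the origin (TCP) lies midway between the tips of the shut fingers; the grasp point (between the pads) lies 19 mm behind it; z points along the fingers, y is the line along which they close (so a half turn about z gives the same grasp; the last joint's range is limited). The gripper opens to 87 mm and grips with 3 to 60 N. Pads are 19 mm wide; open, the fingers measure 117 mm over their backs; the gripper's body (75 mm by 190 mm) begins 51 mm behind the grasp point.
Start: joints at [-1.363, 0.332, -0.065, 1.46, 0.022, 1.35, -0.088], TCP at [0.143, 0.608, 0.223] pointing down, gripper open.
Joint ranges: [-2.6, 2.6], [-0.5, 2.12], [-1.47, 1.34], [0.16, 2.42], [-1.27, 4.41], [0.06, 2.06], [-2.6, 2.6]. Speed limits (rad/s): [2.22, 2.22, 2.79, 2.79, 3.14, 3.14, 3.14].

## Interface

Orientations are given as a unit quaternion [x, y, z, w].
In Python, from bench import r gives the robot as it stands.
- The arm moves only by the tool arm_command, never from a script. Its argument "moves" is one flat list of numbers, 4 for each row, row after row: the shift along the tool's x, y, z in cm, then the turn about the tool's z in degrees. A call has 1 to 12 rows; each row shifts and turns the commanded pose from where the row before left it, along the tool's axes as they then stand; what a row does not reach is not made up. A row lasts 1/12 s, in which the tool goes at most 41.7 mm and 7.16 degrees, less where a joint would pass 70% of its speed; a pose out of reach is approached as far as the arm can. A call with a gripper value outside its range is refused whole. "fingers" is the opening in per cent of the stroke, from 0 (shut) to 100 (fully open), set as the call begins (left out, the last holds). The fingers move at their own pace and stop on an object; "squeeze" is the grip in N (left out, the last holds). Time passes only in rows, so rows that do not move let the fingers close. It gives the time, the measured TCP pose, the force, the opening and the grip force at its end, in the units of the state.
- r.read_state(): the state, without advancing time (a new reading comes with each control period).
- r.camera(name): name is "scene" or "top"; returns the picture (384x512x3 uint8, red, green, blue); there is no depth.
- r.camera_info(name): a dict with "fx", "fy", "cx", "cy" (pixels), "k1" (the pictures are not rectified: a ray, as slopes to the right and down, at radius r is drawn at 1 + k1 r^2 times it, then the intrinsics apply), "origin" and "attitude" of the camera in the world. Camera axes: x right, y up, looking along -z (the intrinsics and any distortion apply to the point x, -y, -z); pixel columns grow to the right and rows downward; lengths in m; the calibration is good to about 2 mm. A picture is of the moment at which its call begins. camera_info takes no time and is no camera call.
- r.close_job(): hands the job in; it is judged then, once.
The state is a dict: "time": time; "joint_positions": joint angles; "joint_vel": joint speeds; "joint_torque": joint torques, N m; "ee_pos": TCP position; "eef_rot": TCP orientation; "ft_force": force on the tool from outside, world axes, zero at the start; "torque": the same for the moment, N m; "width": finger opening in m; "grip_force": force on a finger pad.
Only numpy, scipy, OpenCV 4.12 (cv2) and the standard library are available. Lean on these libraries where they do the work, as an engineer would, in place of code of your own. Each camera call takes 0.05 s, during which the arm holds its last target. There are 200 camera calls.

## Working session

There is one attempt and no reset: what is moved stays moved. The work goes in short steps, Python scripts to look and compute and a tool call to move; the robot and the scene stay as the last step left them, time stands still between calls to the robot, and variables do not carry over. Pictures are saved under pics/ and viewed, at most 10 in all, crops included, and the job is handed in when it is done.

Besides the shell and the picture viewer there is one more tool, called after "Request:" in YAML: its name, and indented under it one key for each argument. arm_command: Moves the arm, as the interface text tells. Its arguments: {"type":"object","properties":{"moves":{"type":"array"},"fingers":{"type":"number"},"squeeze":{"type":"number"}},"required":["moves"]}

```bash
mkdir -p pics
cat > h.py <<'E'
import numpy as np,cv2
from scipy.spatial.transform import Rotation as R
from bench import r
def att(i):
    a=np.array(i['attitude'],float)
    return a if a.shape==(3,3) else R.from_quat(a).as_matrix()
def ray(n,u,v):
    i=r.camera_info(n); K=np.array([[i['fx'],0,i['cx']],[0,i['fy'],i['cy']],[0,0,1.]])
    p=cv2.undistortPoints(np.array([[[u,v]]],float),K,np.array([i['k1'],0,0,0,0.]))[0,0]
    return np.array(i['origin'],float),att(i)@np.array([p[0],-p[1],-1])
def onz(n,u,v,z):
    o,d=ray(n,u,v); return o+d*(z-o[2])/d[2]
def two(a,b):
    (o,d),(p,e)=ray(*a),ray(*b); d=d/np.linalg.norm(d);e=e/np.linalg.norm(e)
    s=np.linalg.lstsq(np.c_[d,-e],p-o,rcond=None)[0]; A=o+s[0]*d;B=p+s[1]*e
    return (A+B)/2,np.linalg.norm(A-B)
def proj(n,P):
    i=r.camera_info(n);c=att(i).T@(np.array(P)-np.array(i['origin']))
    x,y=c[0]/-c[2],-c[1]/-c[2];k=1+i['k1']*(x*x+y*y)
    return i['fx']*x*k+i['cx'],i['fy']*y*k+i['cy']
def snap(n,name):
    im=r.camera(n); cv2.imwrite('pics/'+name,im[:,:,::-1]); return im
E
python3 - <<'E'
from h import *
for n in('scene','top'):
    print(n,r.camera_info(n)); snap(n,n+'0.png')
print(r.read_state())
E
```

```text
scene {'fx': 445.2883796203263, 'fy': 445.2883796203263, 'cx': 246.14242279192217, 'cy': 193.99448985284016, 'k1': -0.022187751427041314, 'origin': array([ 1.04200969, -0.16988743,  0.92659363]), 'attitude': array([0.26793466, 0.21672599, 0.58530059, 0.73393738])}
top {'fx': 348.95775585652643, 'fy': 348.95775585652643, 'cx': 255.56975537288844, 'cy': 195.32828561095192, 'k1': 0.012196547853021848, 'origin': array([ 0.36022905, -0.01040067,  0.96058078]), 'attitude': array([-0.01338637,  0.02886851,  0.71244067, -0.70101049])}
{'time': 0.1, 'joint_positions': array([-1.36258017,  0.33280067, -0.06470819,  1.46084144,  0.02158566,
        1.34988071, -0.08848381]), 'joint_vel': array([-1.56744022e-03, -1.09091588e-03, -1.22524146e-03, -2.39209075e-03,
        1.51602889e-03,  6.08982405e-05,  1.03157658e-03]), 'joint_torque': array([ 1.51486354e-03, -6.24542785e+01,  2.44617497e-02, -3.90723181e+01,
       -6.16118289e-02,  3.65470117e-02,  8.77657021e-05]), 'ee_pos': array([0.14289913, 0.60810165, 0.22184609]), 'eef_rot': array([ 1.15132342e-01,  9.93349970e-01, -6.15517518e-04, -5.22211634e-05]), 'ft_force': array([ 0.01162386,  0.24820641, -0.53611658]), 'torque': array([-0.01507137,  0.00905275, -0.04849737]), 'grip_force': 0.0, 'width': 0.08709970175378824}
```

View pics/scene0.png

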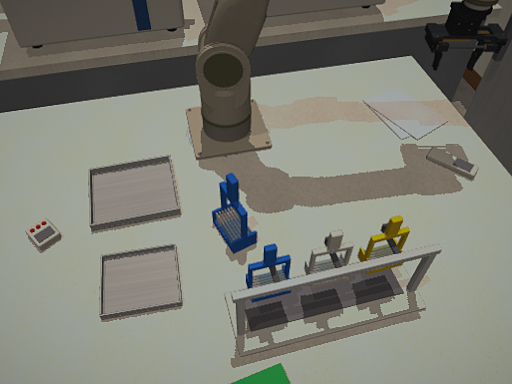

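View pics/top0.png

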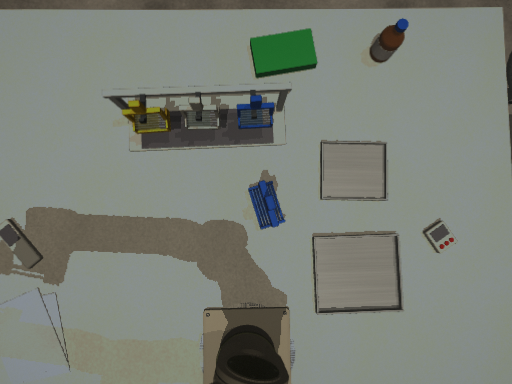

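The scene shows two blue racks: one hanging on the stand (scene ~270,265; top ~255,113) and one standing on the bench (scene ~233,215; top ~267,204). There are two trays: the smaller at top (353,170) / scene (141,281), and the larger at top (357,272). The hanging rack fits the task because it is on a hook and looks smaller. I'll confirm that in an enlarged crop.

Run:
```python
from h import *
s=cv2.imread('pics/scene0.png');t=cv2.imread('pics/top0.png')
a=cv2.resize(s[165:345,205:445],None,fx=3.3,fy=3.3,interpolation=cv2.INTER_CUBIC)
b=cv2.resize(t[75:235,95:300],None,fx=3.75,fy=3.75,interpolation=cv2.INTER_CUBIC)
cv2.imwrite('pics/ca.png',a);cv2.imwrite('pics/cb.png',b)
for n,im in(('scene',s),('top',t)):
    h=cv2.cvtColor(im,cv2.COLOR_BGR2HSV)
    for c,lo,hi in(('blue',(100,120,40),(130,255,255)),('yel',(20,120,60),(35,255,255))):
        m=cv2.inRange(h,lo,hi);k,l,st,ce=cv2.connectedComponentsWithStats(m)
        for i in range(1,k):
            if st[i,4]>25:print(n,c,st[i],ce[i].round(1))
print([onz('top',*p,.02).round(3) for p in((321,141),(386,141),(387,200),(321,199))])
```

```text
scene blue [133   0  18  31 388] [141.4  14.4]
scene blue [ 212  173   45   80 1192] [234.  214.3]
scene blue [246 244  44  44 634] [268.4 262.7]
scene blue [252 290  39  12 101] [270.5 295.8]
scene yel [358 216  52  46 724] [386.9 236.7]
scene yel [366 263  37  11  99] [383.  268.3]
top blue [395  19  13  13 121] [401.5  24.8]
top blue [237  95  37  34 473] [254.7 110.5]
top blue [249 181  36  48 897] [265.5 204.2]
top yel [122 100  48  34 510] [143.2 116.1]
[array([ 0.562, -0.213,  0.02 ]), array([ 0.56 , -0.392,  0.02 ]), array([ 0.398, -0.388,  0.02 ]), array([ 0.404, -0.209,  0.02 ])]
```

View pics/ca.png

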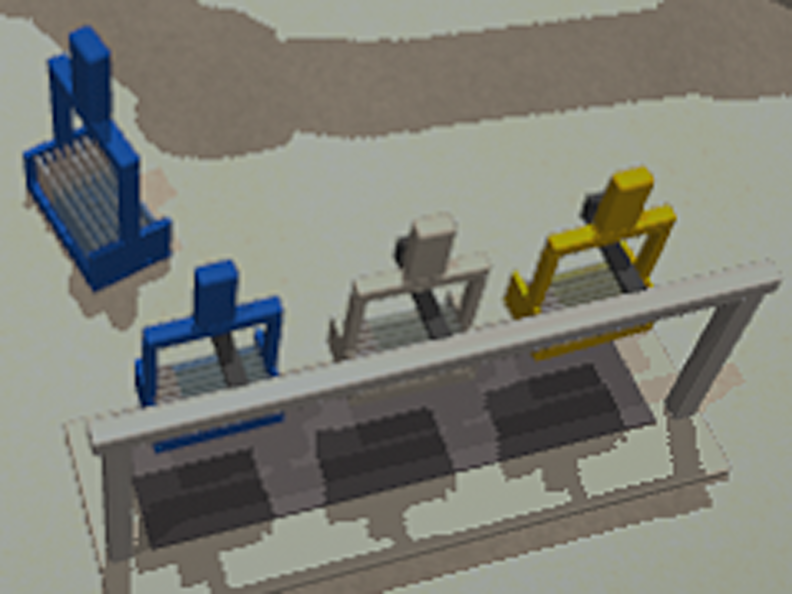

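View pics/cb.png

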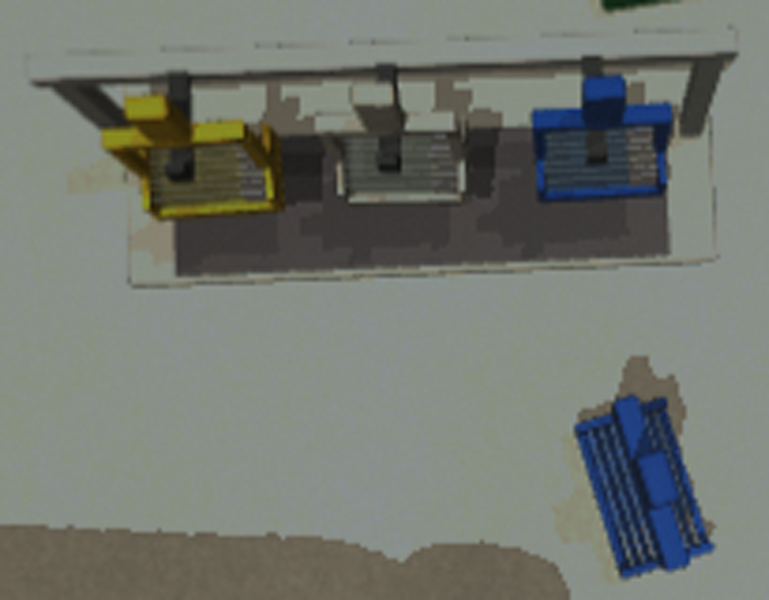

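The crops show that the bench rack (scene 234,214) has a longer holder and block than the hanging racks. So the hanging blue rack is the smaller one, and it is the one meant.

Run:
```python
from h import *
f=lambda x,y:('top',95+x/3.75,75+y/3.75)
g=lambda x,y:('scene',205+x/3.3,165+y/3.3)
for n,a,b in(('blue',f(605,84),g(217,270)),('white',f(376,91),g(435,222)),('yel',f(147,104),g(633,177)),('bench',f(640,458),g(90,38))):
    P,e=two(a,b);print(n,P.round(4),round(e,4),'topz',onz(*a,.242).round(3),'scenez',onz(*b,.242).round(3))
for p in((28,58),(737,30)):print('rail',onz(*f(*p),.18).round(3))
for p in((597,160),(389,170),(180,178)):print('hook tip bottom?',onz(*f(*p),.18).round(3))
for p in((130,287),(716,262)):print('base',onz(*f(*p),.0).round(3))
for p in((625,578),(712,548),(575,428),(665,398)):print('bench',onz(*f(*p),.03).round(3))
im=cv2.imread('pics/top0.png')
c=[(101,309),(179,246)]
print('scene tray',[onz('scene',*p,.02).round(3) for p in((107,319),(181,302),(178,246),(102,256))])
print(R.from_quat(r.read_state()['eef_rot']).as_matrix().round(3))
```

```text
blue [ 0.6089 -0.0302  0.2427] 0.0028 topz [ 0.609 -0.032  0.242] scenez [ 0.609 -0.029  0.242]
white [0.606  0.0978 0.2438] 0.0042 topz [0.606 0.096 0.242] scenez [0.605 0.101 0.242]
yel [0.6003 0.2237 0.2412] 0.0024 topz [0.6   0.222 0.242] scenez [0.601 0.225 0.242]
bench [ 0.3994 -0.0534  0.2162] 0.0098 topz [ 0.399 -0.047  0.242] scenez [ 0.422 -0.062  0.242]
rail [0.649 0.313 0.18 ]
rail [ 0.663 -0.114  0.18 ]
hook tip bottom? [ 0.583 -0.028  0.18 ]
hook tip bottom? [0.579 0.098 0.18 ]
hook tip bottom? [0.575 0.223 0.18 ]
base [0.544 0.313 0.   ]
base [ 0.557 -0.119  0.   ]
bench [ 0.326 -0.046  0.03 ]
bench [ 0.346 -0.108  0.03 ]
bench [ 0.433 -0.012  0.03 ]
bench [ 0.453 -0.077  0.03 ]
scene tray [array([ 0.57 , -0.376,  0.02 ]), array([ 0.565, -0.214,  0.02 ]), array([ 0.415, -0.202,  0.02 ]), array([ 0.403, -0.384,  0.02 ])]
[[-0.973  0.229 -0.   ]
 [ 0.229  0.973 -0.001]
 [-0.    -0.001 -1.   ]]
```

Request:
arm_command:
  moves: [0,0,-3,-5,0,0,-3,-5,0,0,-3,-5,-2.2,-3.2,0,0,-2.2,-3.2,0,0,-2.2,-3.2,0,0,-2.2,-3.2,0,0,-2.2,-3.2,0,0,-2.2,-3.2,0,0,-2.2,-3.2,0,0,-2.2,-3.2,0,0,-2.2,-3.2,0,0]
  fingers: 100

```text
time: 1.1
ee_pos: [0.3505, 0.3248, 0.3124]
eef_rot: [-0.016, 1.0, 0.0, -0.0]
ft_force: [1.6, 0.8, 0.6]
width: 0.087
grip_force: 0.0
```

```bash
cat >> h.py <<'E'
def d(P,yaw=1.9):
    s=r.read_state();M=R.from_quat(s['eef_rot']).as_matrix()
    print('t',s['time'],'pos',np.round(s['ee_pos'],4),'d tool cm',(M.T@(np.array(P)-s['ee_pos'])*100).round(2),'turn',round(-(yaw-np.degrees(np.arctan2(-M[0,1],M[1,1]))),2),'tilt',M[:,2].round(3),'F',np.round(s['ft_force'],1),'w',round(s['width'],4),'g',round(s['grip_force'],1),'q',np.round(s['joint_positions'],2))
E
python3 -c "
from h import *
d([.609,-.0305,.3])"
```

```text
t 1.1 pos [0.3505 0.3248 0.3124] d tool cm [-24.74 -36.32   1.23] turn -0.12 tilt [-0.  0. -1.] F [1.6 0.8 0.6] w 0.087 g 0.0 q [-0.99 -0.04  0.14  1.69  0.    1.48  0.75]
```

Request:
arm_command:
  moves: [-2.2,-3.2,0,0,-2.2,-3.2,0,0,-2.2,-3.2,0,0,-2.2,-3.2,0,0,-2.2,-3.2,0,0,-2.2,-3.2,0,0,-2.2,-3.2,0,0,-2.2,-3.2,0,0,-2.2,-3.2,0,0,-2.2,-3.2,0,0,-1,-1.5,0,0,0,0,0,0]

```text
time: 2.1
ee_pos: [0.5911, -0.0061, 0.3116]
eef_rot: [-0.012, 1.0, -0.001, -0.0]
ft_force: [0.5, -0.3, -0.6]
width: 0.0869
grip_force: 0.0
```

```bash
python3 -c "
from h import *
d([.609,-.0305,.3])
s=snap('scene','scene1.png');t=snap('top','top1.png')
a=cv2.resize(s[150:330,200:400],None,fx=2,fy=2);b=cv2.resize(t[60:240,180:380],None,fx=2,fy=2)
cv2.imwrite('pics/c1.png',np.hstack([a,b])[:,:,::-1])"
```

```text
t 2.1 pos [ 0.5911 -0.0061  0.3116] d tool cm [-1.73 -2.48  1.17] turn -0.49 tilt [-0.001 -0.003 -1.   ] F [ 0.5 -0.3 -0.6] w 0.0869 g 0.0 q [-0.53  0.24  0.56  1.43 -0.13  1.5   1.63]
```

View pics/c1.png

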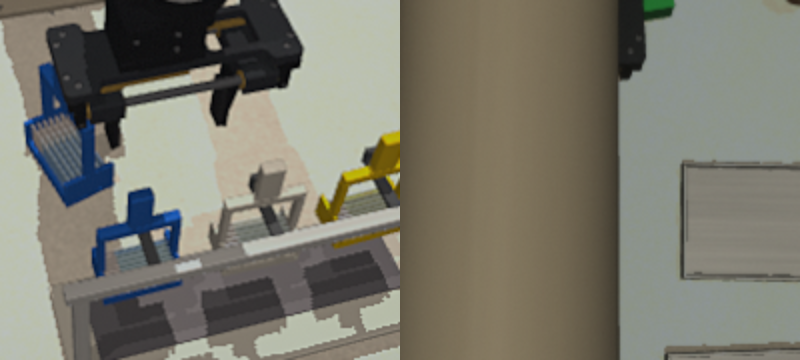

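The arm blocks the top view. The scene view shows the open fingers (about 113,140 and 218,118 in the crop) above and beside the blue block (140,205). I'll correct the position, then go down.

Request:
arm_command:
  moves: [-1.7,-2.5,0,0,0,0,0,0,0,0,0,0,0,0,0,0]

```text
time: 2.53
ee_pos: [0.6075, -0.0239, 0.3124]
eef_rot: [-0.016, 1.0, 0.0, -0.0]
ft_force: [0.4, -0.5, 0.6]
width: 0.0872
grip_force: 0.0
```

```bash
python3 -c "
from h import *
d([.609,-.0305,.201])
s=snap('scene','scene2.png')
a=cv2.resize(s[160:320,220:380],None,fx=3.5,fy=3.5,interpolation=cv2.INTER_CUBIC)
cv2.imwrite('pics/c2.png',a[:,:,::-1]); print(proj('scene',r.read_state()['ee_pos']))"
```

```text
t 2.5333 pos [ 0.6075 -0.0239  0.3124] d tool cm [-0.14 -0.67 11.14] turn -0.03 tilt [-0.     0.001 -1.   ] F [ 0.4 -0.5  0.6] w 0.0872 g 0.0 q [-0.48  0.28  0.57  1.39 -0.15  1.51  1.69]
(np.float64(274.89191847102376), np.float64(222.80941230093543))
```

View pics/c2.png

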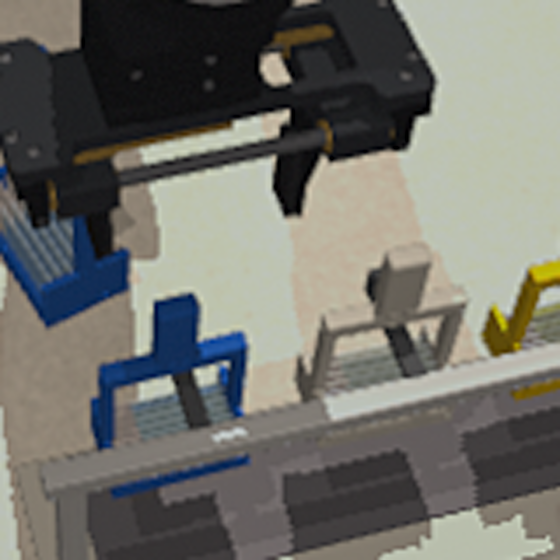

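The fingers (crop 103,235 and 292,200) straddle the block (177,305) from above, as the projection predicts. Going down.

Request:
arm_command:
  moves: [-0.1,-0.7,0,0,0,0,0,0,0,0,2,0,0,0,2,0,0,0,2,0,0,0,2,0,0,0,1.5,0,0,0,1,0,0,0,0.5,0,0,0,0,0,0,0,0,0]

```text
time: 3.5
ee_pos: [0.6094, -0.0324, 0.2033]
eef_rot: [-0.015, 1.0, 0.0, 0.0]
ft_force: [0.8, -0.2, 0.7]
width: 0.0873
grip_force: 0.0
```

```bash
python3 -c "
from h import *
d([.609,-.0305,.201])
s=snap('scene','scene3.png')
a=cv2.resize(s[180:320,220:360],None,fx=4,fy=4,interpolation=cv2.INTER_CUBIC)
cv2.imwrite('pics/c3.png',a[:,:,::-1])"
```

```text
t 3.5 pos [ 0.6094 -0.0324  0.2033] d tool cm [0.03 0.19 0.23] turn -0.12 tilt [ 0.001  0.    -1.   ] F [ 0.8 -0.2  0.7] w 0.0873 g 0.0 q [-0.47  0.34  0.56  1.56 -0.18  1.3   1.72]
```

View pics/c3.png

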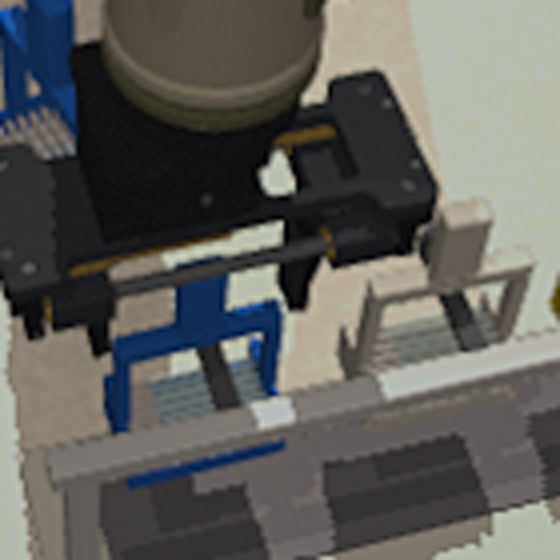

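The block (crop 201,295) is midway between the fingers (103 and 297), and the fingers are in line with it. Closing.

Request:
arm_command:
  moves: [0,0.1,0.1,0,0,0,0,0,0,0,0,0,0,0,0,0,0,0,0,0,0,0,0,0,0,0,0,0,0,0,0,0,0,0,0,0,0,0,0,0]
  fingers: 0
  squeeze: 25

```text
time: 4.38
ee_pos: [0.609, -0.0314, 0.2015]
eef_rot: [-0.015, 1.0, 0.0, -0.0]
ft_force: [-1.0, 1.2, 0.9]
width: 0.0282
grip_force: 0.0
```

Request:
arm_command:
  moves: [0,0,0,0,0,0,0,0,0,0,0,0,0,0,0,0,0,0,0,0]

```text
time: 4.8
ee_pos: [0.609, -0.0312, 0.2015]
eef_rot: [-0.016, 1.0, 0.0, 0.0]
ft_force: [0.5, 1.0, -0.1]
width: 0.0238
grip_force: 25.0
```

Gripped at 24 mm. I'll raise it 30 mm slowly.

Request:
arm_command:
  moves: [0,0,-0.3,0,0,0,-0.5,0,0,0,-0.5,0,0,0,-0.5,0,0,0,-0.5,0,0,0,-0.5,0,0,0,-0.2,0,0,0,0,0,0,0,0,0,0,0,0,0]

```text
time: 5.63
ee_pos: [0.6089, -0.0313, 0.2312]
eef_rot: [-0.016, 1.0, 0.0, -0.0]
ft_force: [0.2, 0.5, -2.1]
width: 0.024
grip_force: 25.0
```

```bash
python3 -c "
from h import *
d([.515,-.034,.2315])
s=snap('scene','scene4.png')
a=cv2.resize(s[160:340,210:390],None,fx=3,fy=3,interpolation=cv2.INTER_CUBIC)
cv2.imwrite('pics/c4.png',a[:,:,::-1])"
```

```text
t 5.6333 pos [ 0.6089 -0.0313  0.2312] d tool cm [ 9.39  0.03 -0.02] turn -0.12 tilt [-0.  0. -1.] F [ 0.2  0.5 -2.1] w 0.024 g 25.0 q [-0.47  0.32  0.57  1.52 -0.17  1.36  1.71]
```

View pics/c4.png

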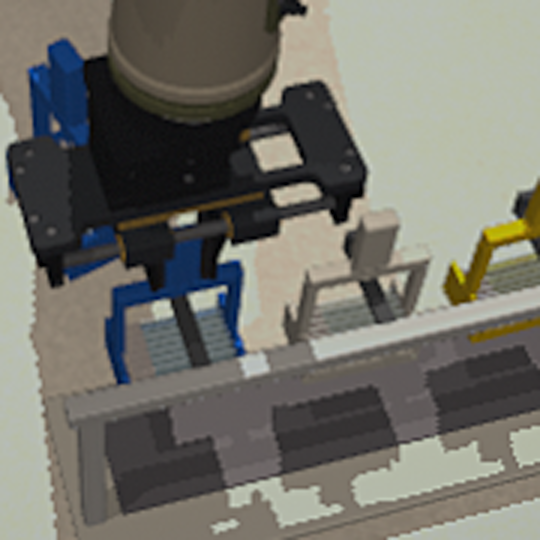

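The rack is off the hook bar and upright, with 2.1 N of load, and the hook (crop 190,340) is free below the crossbar. Drawing it off towards the robot.

Request:
arm_command:
  moves: [0.5,0,0,0,1,0,0,0,1.3,0,0,0,1.3,0,0,0,1.3,0,0,0,1.3,0,0,0,1.3,0,0,0,1,0,0,0,0.4,0,0,0,0,0,0,0,0,0,0,0,0,0,0,0]

```text
time: 6.68
ee_pos: [0.5155, -0.0342, 0.2315]
eef_rot: [-0.016, 1.0, -0.0, 0.0]
ft_force: [0.4, -0.1, -1.7]
width: 0.0235
grip_force: 25.0
```

Request:
arm_command:
  moves: [0,-0.7,0,0,0,-1.5,0,0,0,-2.2,0,0,0,-2.5,0,0,0,-2.5,0,0,0,-2.5,0,0,0.5,-2.5,0,0,0.7,-2.5,0,0,0.7,-2.5,0,0,0.7,-2.5,0,0,0.7,-2,0,0,0.7,-1.3,0,0]

```text
time: 7.68
ee_pos: [0.4819, -0.2906, 0.2314]
eef_rot: [-0.014, 1.0, -0.001, -0.0]
ft_force: [-0.3, -0.4, -1.9]
width: 0.0242
grip_force: 25.0
```

Request:
arm_command:
  moves: [0,-1,0,0,0,0,0,0,0,0,0,0,0,0,0,0]

```text
time: 8.02
ee_pos: [0.484, -0.2963, 0.2312]
eef_rot: [-0.016, 1.0, 0.0, -0.0]
ft_force: [0.3, 0.9, -1.5]
width: 0.024
grip_force: 25.0
```

```bash
python3 -c "
from h import *
d([.484,-.297,.115])
a=snap('scene','scene5.png')[150:350,60:460]; b=snap('top','top5.png')[60:260,120:420]
cv2.imwrite('pics/c5.png',np.hstack([a,b])[:,:,::-1])"
```

```text
t 8.0167 pos [ 0.484  -0.2963  0.2312] d tool cm [-1.000e-02 -7.000e-02  1.162e+01] turn -0.04 tilt [-0.  0. -1.] F [ 0.3  0.9 -1.5] w 0.024 g 25.0 q [-0.17  0.24  0.76  1.64 -0.17  1.33  2.21]
```

View pics/c5.png

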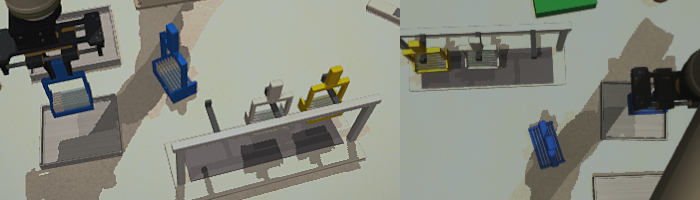

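The rack is free and upright over the smaller tray (crop 80,130 in the scene, 633,110 in the top view). White and yellow still hang. Lowering.

Request:
arm_command:
  moves: [0,0,0.7,0,0,0,1.5,0,0,0,1.8,0,0,0,1.8,0,0,0,1.8,0,0,0,1.4,0,0,0,0.8,0,0,0,0.5,0,0,0,0.3,0,0,0,0.2,0,0,0,0,0,0,0,0,0]

```text
time: 9.12
ee_pos: [0.4836, -0.2976, 0.1241]
eef_rot: [-0.016, 1.0, -0.0, 0.0]
ft_force: [0.1, 0.1, -1.6]
width: 0.0238
grip_force: 25.0
```

Request:
arm_command:
  moves: [0,0,0.2,0,0,0,0.1,0,0,0,0.1,0,0,0,0,0,0,0,0,0]

```text
time: 9.53
ee_pos: [0.4832, -0.2974, 0.1195]
eef_rot: [-0.015, 1.0, 0.0, -0.0]
ft_force: [1.2, -0.2, -2.3]
width: 0.0238
grip_force: 25.0
```

Request:
arm_command:
  moves: [0,0,0.1,0,0,0,0.1,0,0,0,0,0,0,0,0,0]

```text
time: 9.87
ee_pos: [0.4832, -0.2974, 0.1174]
eef_rot: [-0.016, 1.0, 0.0, -0.0]
ft_force: [0.1, 0.5, -1.4]
width: 0.0238
grip_force: 25.0
```

Request:
arm_command:
  moves: [0,0,0.1,0,0,0,0,0,0,0,0,0]

```text
time: 10.12
ee_pos: [0.4832, -0.2974, 0.1164]
eef_rot: [-0.015, 1.0, 0.0, -0.0]
ft_force: [0.5, -0.7, -1.9]
width: 0.0239
grip_force: 25.0
```

Request:
arm_command:
  moves: [0,0,0.1,0,0,0,0,0,0,0,0,0]

```text
time: 10.37
ee_pos: [0.4834, -0.2975, 0.1156]
eef_rot: [-0.016, 1.0, -0.0, 0.0]
ft_force: [0.5, 1.1, -1.1]
width: 0.024
grip_force: 25.0
```

Request:
arm_command:
  moves: [0,0,0.1,0,0,0,0,0,0,0,0,0]

```text
time: 10.62
ee_pos: [0.4837, -0.2974, 0.1155]
eef_rot: [-0.016, 1.0, 0.0, 0.001]
ft_force: [-2.0, 3.0, 10.2]
width: 0.0237
grip_force: 25.0
```

Contact with the tray floor. I'll ease off slightly and open.

Request:
arm_command:
  moves: [0,0,-0.07,0,0,0,0,0]

```text
time: 10.78
ee_pos: [0.4834, -0.2974, 0.1155]
eef_rot: [-0.016, 1.0, 0.0, 0.0]
ft_force: [-0.9, 1.2, 3.1]
width: 0.0238
grip_force: 25.0
```

Request:
arm_command:
  moves: [0,0,0,0,0,0,0,0,0,0,0,0,0,0,0,0,0,0,0,0,0,0,0,0,0,0,0,0]
  fingers: 70

```text
time: 11.37
ee_pos: [0.4832, -0.2974, 0.1152]
eef_rot: [-0.015, 1.0, 0.0, -0.0]
ft_force: [0.3, 0.5, 0.5]
width: 0.0586
grip_force: 0.0
```

Request:
arm_command:
  moves: [0,0,-0.5,0,0,0,-1,0,0,0,-2,0,0,0,-2.5,0,0,0,-3,0,0,0,-3,0,0,0,-3,0,0,0,-2,0,0,0,-1,0,0,0,0,0,0,0,0,0]

```text
time: 12.28
ee_pos: [0.4831, -0.2974, 0.2948]
eef_rot: [-0.015, 1.0, 0.0, 0.0]
ft_force: [-0.4, -0.1, -0.5]
width: 0.0605
grip_force: 0.0
```

```bash
python3 -c "
from h import *
d([.484,-.297,.115])
a=snap('scene','scene6.png')[170:350,60:460]; b=snap('top','top6.png')[60:240,120:420]
cv2.imwrite('pics/c6.png',np.vstack([cv2.resize(a,None,fx=1.9,fy=1.9)[:,:600],cv2.resize(b,None,fx=1.3,fy=1.3,)[:,:390] if 0 else cv2.resize(b,(600,250))])[:,:,::-1])"
```

```text
t 12.2833 pos [ 0.4831 -0.2974  0.2948] d tool cm [-0.09  0.04 17.98] turn -0.13 tilt [ 0.  0. -1.] F [-0.4 -0.1 -0.5] w 0.0605 g 0.0 q [-0.18  0.2   0.77  1.54 -0.14  1.46  2.2 ]
```

View pics/c6.png

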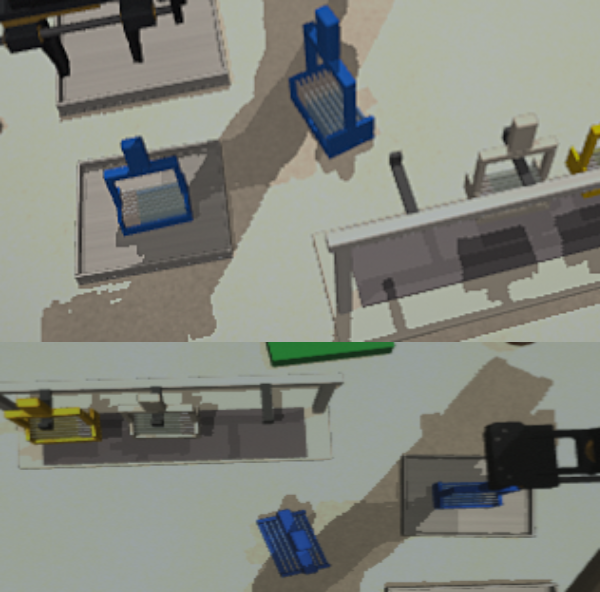

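The blue rack stands upright in the smaller tray (crop 150,190), its hook is empty, and white and yellow still hang. The gripper is clear of everything.

```bash
python3 -c "
from bench import r
print(r.close_job())"
```

```text
the job is handed in; nothing more can be done
None
```

The smaller blue rack is off its hook and standing upright in the smaller steel tray, released at about 12 s. The white and yellow racks still hang where they were, and the job is handed in.

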